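# Set a cam spindle to its high spot on the bench centres

## Task

A small pump's cam spindle is held between bench centres with a sprung plunger resting on its cam. Turn the spindle by its hand crank, up and over the top towards you, watching the plunger, until the tip of the cam holds the plunger pushed out as far as it will go, and let go with it standing there. Leave the crank of the other bench centres, the one with a plain round pulley and no plunger, as it is.

Things in the scene. Friction and masses are not known exactly. Their poses are not given: they have to be found in the camera images.
- crank_grip (a point): Middle of the crank's black handle on the bench centres with the steel cam: a free-spinning sleeve 14 mm thick, 36 mm long, parallel to the spindle axis and 45 mm off it. The crank arm is 22 mm inboard of this point. At the start the crank lies to the far side, 10 to 22 degrees above level. Turning takes about 3 N at the handle; friction keeps it where it is let go.
- cam_axis (a point): Point on the spindle axis level with the middle of the crank handle, in open air, fixed to the stand, 180 mm above the worktop. Its y axis runs along the spindle out from the stand towards the crank, x is level and points away from the plunger and the robot, z is up. The headstock, 201 mm high, ends 37 mm from here on the -y side; the cam is 100 mm off.
- plunger (a joint): Travel (m) of the sprung plunger, level with the axis on the robot's side: 0 on the round back of the cam, 0.014 (most) with the cam's nose straight at it, about 0.0115 at 17 and 0.006 at 31 degrees off either way, 0 beyond 72. The peak comes with the crank 7 to 50 degrees past upright on the robot's side (it varies). Spring 1 to 2 N; the crank's stop is at 86 degrees.
- pulley_grip (a point): Middle of the like handle of the other bench centres, of the same height and crank, which carry a plain round aluminium pulley, 44 mm across, and have no plunger: not to be turned.

How it is judged (in metres and radians):
At the end, for the whole second after the job is handed in: The plunger stands still at more than 11.5 mm of its 14 mm travel, so the tip of the cam points at it within about 17 degrees, with the crank let go (value of joint plunger above 0.0115 m and velocity of joint plunger between -0.005 and 0.005 m/s); the robot touches nothing.
It fails at once if the crank of the pulley's bench centres is moved by more than 10 mm (distance of pulley_grip from where it was at the start of the episode above 0.01 m).
It also fails if it takes over 51 s, if anything falls off the work surface, if the arm or the gripper's body presses on something with over 40 N, if the wrist force passes 120 N, or if a joint passes its speed limit or range.

## Robot

A 6-joint arm with a two-finger parallel gripper is mounted at the origin on a cart in front of the work surface, level with it; the furniture and walls round the work are solid. World frame = base frame: x ahead of the robot, y to its left, z up, the work surface at z = 0. Lengths are in mm, angles in rad, forces in N, time in s.
With the tool pointing down it reaches from about 350 to 775 mm from the base axis. Payload 7.3 kg.
Tool frame: the origin (TCP) lies at the centre of the arm's flange, where the gripper is bolted on; the fingertips stand 178 mm ahead of it and the grasp point (between the pads) lies 159 mm ahead of it; z points along the fingers, y is the direction in which the jaws open and shut (so a half turn about z gives the same grasp; the last joint's range is limited). The gripper opens to 92 mm and grips with 3 to 60 N. Pads are 19 mm wide; open, the fingers measure 130 mm over their backs; the gripper's body (75 mm by 190 mm) begins 47 mm behind the grasp point.
Start: joints at [1.048, 0.342, 1.524, -0, 1.275, -0.146], TCP at [193.151, 488.181, 404.741] pointing down, gripper open.
Joint ranges: [-2.53, 2.53], [-0.77, 2.02], [0.04, 2.7], [-1, 4.14], [0.28, 2.66], [-3.11, 3.11]. Speed limits (rad/s): [2.57, 2.57, 3.14, 3.14, 3.14, 3.14].

## Interface

Orientations are given as [roll, pitch, yaw] about the fixed x, y, z axes, in that order (R = Rz(yaw) Ry(pitch) Rx(roll)).
In Python, from plant import get_obs, capture, close_job gives the robot as it stands. The module is installed in compiled form; this text tells all that it offers.
- The arm moves only by the shell command python3 -m pendant 'ROWS'. ROWS is JSON, a list of rows, each a list of 3 entries, a list of its own where there are three numbers: the shift along the tool's x, y, z in m, then the turn, a rotation vector about the tool's x, y, z in rad, then the finger opening in m, from 0 to 0.0918. In form: [[[tx, ty, tz], [wx, wy, wz], fingers], ...]. A call has 1 to 10 rows; each row is the pose to reach, as a shift and turn from the pose commanded when the call began, along the tool's axes at that moment; what a row does not reach only later rows make up. A row lasts 1/12 s, in which the tool goes at most 41.7 mm and 7.16 degrees, less where a joint would pass 70% of its speed; a pose out of reach is approached as far as the arm can. A call with a gripper value outside its range is refused whole. The fingers move at their own pace and stop on an object; the grip force is fixed at half the most. Time passes only in rows, so rows that repeat a pose let the fingers close. It gives the time, the measured TCP pose, the force and the opening at its end, in the units of the state.
- get_obs(): the state, without advancing time (a new reading comes with each control period).
- capture(name): name is "side" or "top" or "wrist"; returns a dict with "color" (400x640x3 uint8, red, green, blue), "mtx" (3x3 intrinsics, pixels), "dist" ([k1, k2, p1, p2, k3] as OpenCV has them; the pictures are not rectified), "rvec" (rotation vector, rad) and "tvec" (3), from world to camera coordinates, as OpenCV has them. Camera axes: x right, y down, z forward; pixel columns grow to the right and rows downward; lengths in mm; the calibration is good to about 2 mm. A picture is of the moment at which its call begins. There is no depth.
- close_job(): hands the job in, once; it reports no verdict.
The state is a dict: "time": time; "joint_positions": joint angles; "dq": joint speeds; "tau": joint torques, N m; "tool_pos": TCP position; "tcp_rot": TCP orientation; "contact_force": force on the tool from outside, world axes, zero at the start; "moment": the same for the moment, N m; "grip_width": finger opening in mm.
Only numpy, scipy, OpenCV 4.12 (cv2) and the standard library are available. Lean on these libraries where they do the work, as an engineer would, in place of code of your own. Each camera call takes 0.05 s, during which the arm holds its last target. There are 200 camera calls.

## Working session

There is one attempt and no reset: what is moved stays moved. The work goes in short steps, Python scripts to look and compute and a shell command to move; the robot and the scene stay as the last step left them, time stands still between calls to the robot, and variables do not carry over. Pictures are saved under pics/ and viewed, about 8 in all and at most 12, crops included, and the job is handed in when it is done.

```bash
mkdir -p pics; cat > h.py <<'E'
import numpy as np,cv2,pickle
from plant import get_obs,capture
def snap(n,f):
    c=capture(n); cv2.imwrite(f'pics/{f}.png',c['color'][:,:,::-1]); pickle.dump(c,open(f'pics/{f}.pkl','wb')); return c
def load(f): return pickle.load(open(f'pics/{f}.pkl','rb'))
def ray(c,p):
    u=cv2.undistortPoints(np.array([[p]],float),c['mtx'],c['dist'])[0,0]
    R=cv2.Rodrigues(np.array(c['rvec'],float))[0]; t=np.array(c['tvec'],float).ravel()
    d=R.T@np.array([u[0],u[1],1]); return -R.T@t,d/np.linalg.norm(d)
def onplane(c,p,ax,v):
    o,d=ray(c,p); return o+d*(v-o[ax])/d[ax]
def tri(c1,p1,c2,p2):
    o1,d1=ray(c1,p1);o2,d2=ray(c2,p2)
    s=np.linalg.lstsq(np.c_[d1,-d2],o2-o1,rcond=None)[0]
    a=o1+d1*s[0];b=o2+d2*s[1]; return (a+b)/2,np.linalg.norm(a-b)
def proj(c,P): return cv2.projectPoints(np.array(P,float).reshape(-1,3),np.array(c['rvec'],float),np.array(c['tvec'],float),c['mtx'],c['dist'])[0][:,0]
E
python3 - <<'E'
from h import *
for n in('side','top'):
    c=snap(n,n+'0'); print(n,ray(c,(320,200)))
a=[cv2.imread(f'pics/{n}0.png') for n in('side','top')]
print(get_obs())
E
```

```text
side (array([441.02182758, 676.59268519, 785.88860351]), array([-0.00501295, -0.81147109, -0.58437107]))
top (array([ 325.08961315,  -46.22574268, 1081.27339696]), array([ 0.16860753,  0.01481854, -0.98557187]))
{'time': 0.1, 'joint_positions': array([ 1.04799315e+00,  3.42673420e-01,  1.52489661e+00,  1.07008003e-05,
        1.27535581e+00, -1.46047382e-01]), 'dq': array([-0.00182881, -0.00187315, -0.00215275,  0.00092151,  0.00047374,
        0.00031051]), 'tau': array([ 1.62463002e-03, -4.32000089e+01, -2.44697160e+01,  7.19416095e-02,
        5.25989919e-02, -1.07857122e-05]), 'tool_pos': array([193.09970521, 488.0876356 , 404.11239107]), 'tcp_rot': array([-3.14027514e+00, -2.04141905e-04,  2.76483360e+00]), 'contact_force': array([0.35541081, 0.30850862, 0.19360544]), 'moment': array([ 0.01453675, -0.01136341, -0.05041118]), 'grip_width': 91.7238379864126}
```

View pics/side0.png

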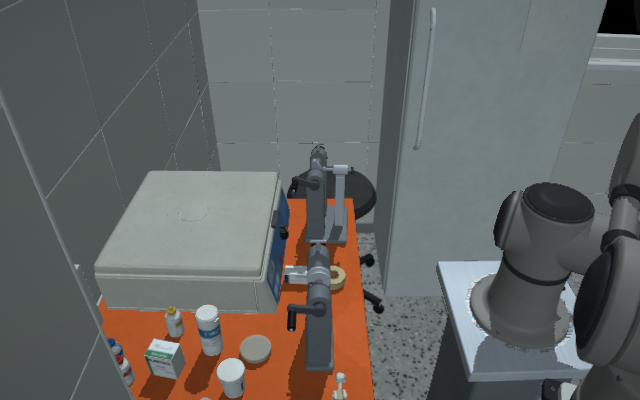

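View pics/top0.png

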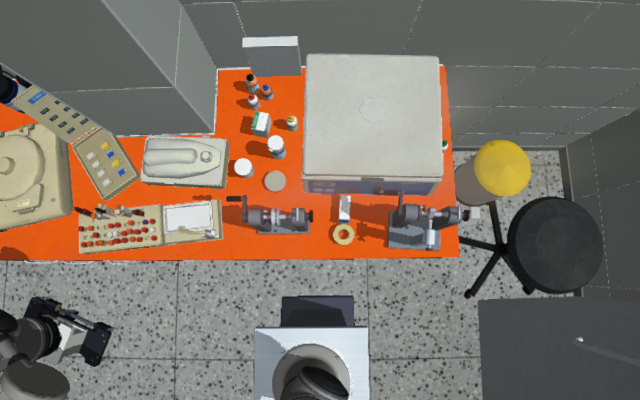

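The far (right in top) bench centres, with the post towards the robot at top (432,240) and side (340,180), look like the cam one. The nearer one, at top (270,215), is the pulley. I'll enlarge both.

```bash
python3 - <<'E'
import cv2,numpy as np
s=cv2.imread('pics/side0.png')[135:255,270:370]; t=cv2.imread('pics/top0.png')[170:260,370:490]
s=cv2.resize(s,None,fx=4.5,fy=4.5,interpolation=cv2.INTER_CUBIC)[:540]
t=cv2.resize(t,(350,262),interpolation=cv2.INTER_CUBIC)
o=np.zeros((540,800,3),np.uint8);o[:540,:450]=s;o[:262,450:]=t
cv2.imwrite('pics/crop1.png',o)
E
```

```text
(no output)
```

View pics/crop1.png

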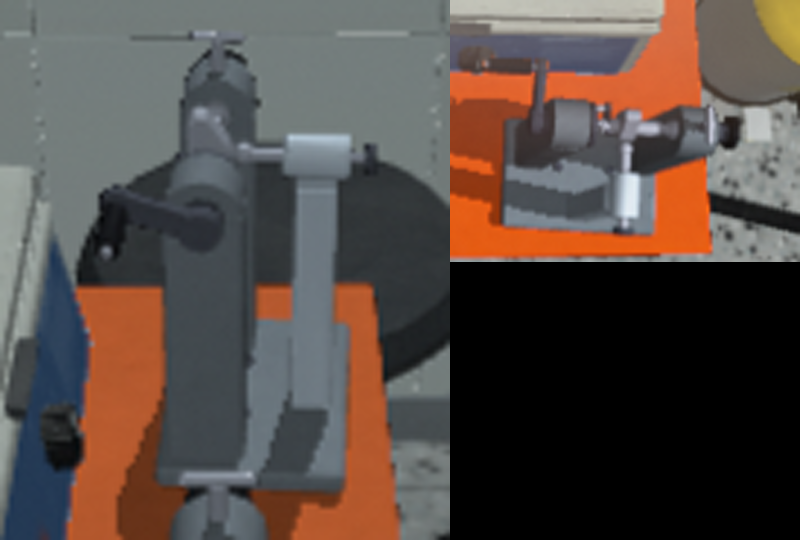

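The crop confirms the cam, with its plunger post on the robot's side. The handle is at side ≈(294.7,185) and top ≈(384.5,190.7), and the hub is at side ≈(315.5,184.3).

```bash
python3 - <<'E'
from h import *
s,t=load('side0'),load('top0'); 
def S(x,y): return (270+x/4.5-.4,135+y/4.5-.4)
def T(x,y): return (370+(x-450)/2.917-.3,170+y/2.917-.3)
np.set_printoptions(precision=1,suppress=True)
print('mid',tri(s,S(111,222),t,T(490,61)))
print('free',tri(s,S(105,252),t,T(462,58)),'armend',tri(s,S(116,195),t,T(522,64)))
print('hub z180',onplane(s,S(205,222),2,180))
print('base corners top',[onplane(t,T(*p),2,12) for p in((505,120),(502,222),(654,233),(656,140))])
print('pulley',tri(s,(291,318),t,(236,199)))
for n,c in(('side',s),('top',t)):
    h=cv2.cvtColor(c['color'],cv2.COLOR_RGB2GRAY)
    m=(h<38).astype(np.uint8)
    k,l,st,ce=cv2.connectedComponentsWithStats(m)
    for i in range(1,k):
        if st[i,4]>15: print(n,st[i],ce[i])
E
```

```text
mid (array([ 493.3, -183. ,  211.4]), np.float64(1.6113954589487915))
free (array([ 496.1, -160.7,  209. ]), np.float64(2.718578961545772)) armend (array([ 491.3, -209.1,  210. ]), np.float64(0.5192745679878977))
hub z180 [ 446.6 -229.   180. ]
base corners top [array([ 473.5, -226.9,   12. ]), array([ 373.4, -220.1,   12. ]), array([ 360.3, -367.9,   12. ]), array([ 451.4, -375.3,   12. ])]
pulley (array([485.1, 172.6, 184.7]), np.float64(1.9901887500427717))
side [ 598    0   42   35 1263] [620.9  17.1]
side [287 178  12  20 106] [292.7 187.6]
side [609 184  31  23 346] [624.6 192. ]
side [355 189  21  31 208] [365.3 206.9]
side [494 195  16  51 284] [499.9 220.1]
side [527 194  63  26 157] [553.5 212.1]
side [523 196  22  21  31] [531.9 207.6]
side [280 230   8  10  53] [283.7 235. ]
side [ 574  230   43  120 2469] [593.7 292.9]
side [502 250  69  36 327] [530.3 274.8]
side [360 254  14  13 122] [367. 260.]
side [363 290  21  24 176] [373.6 301.8]
side [287 310   9  21 140] [291.3 319.8]
side [542 381   9  19  65] [543.8 392.2]
top [  0  66  18  38 410] [ 6.7 88.1]
top [247  75   5   6  24] [249.1  77.2]
top [16 76 15 12 70] [22.8 81.9]
top [ 459  197  121  101 2028] [507.6 252.5]
top [ 77 208   6   4  18] [ 79.3 209.8]
top [ 96 208   9   5  20] [100.2 210.2]
top [463 211   6  10  33] [466.  215.8]
top [  24  297   87   69 1870] [ 66.6 330.4]
top [  0 310  18  33 390] [  7.  325.6]
top [284 310  59  16 364] [314.5 317. ]
top [  8 353  22  13 122] [ 18.2 357.8]
top [301 365  47  32 652] [323.7 379.3]
top [281 376  16  21  52] [288.4 383.5]
```

```bash
python3 - <<'E'
from h import *
np.set_printoptions(precision=1,suppress=True)
s,t=load('side0'),load('top0')
a=cv2.imread('pics/side0.png')[170:210,280:325]; b=cv2.imread('pics/top0.png')[180:220,365:415]
a=cv2.resize(a,(390,347),interpolation=cv2.INTER_NEAREST);b=cv2.resize(b,(400,320),interpolation=cv2.INTER_NEAREST)
o=np.zeros((350,800,3),np.uint8);o[:347,:390]=a;o[:320,400:]=b
cv2.imwrite('pics/crop2.png',cv2.convertScaleAbs(o,alpha=1.6))
for z in(188,192,197): print(z,onplane(s,(292.7,187.6),2,z),onplane(t,(384,190.3),2,z))
E
```

```text
188 [ 497.7 -202.6  188. ] [ 499.5 -188.2  188. ]
192 [ 497.3 -196.8  192. ] [ 498.7 -187.5  192. ]
197 [ 496.8 -189.4  197. ] [ 497.7 -186.8  197. ]
```

View pics/crop2.png

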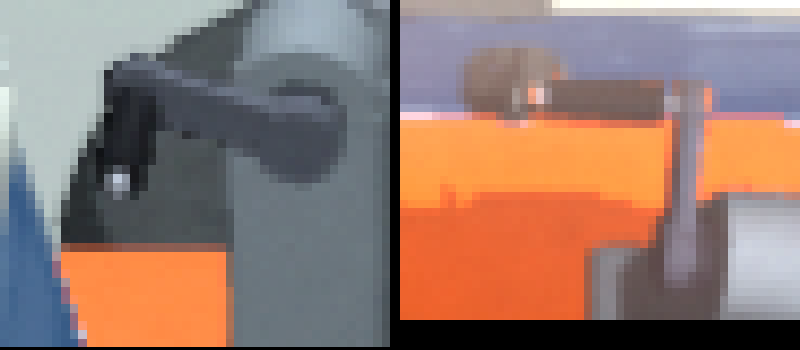

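In the enlarged crop, what I took for the handle's outer part in the top view is the oven knob. The sleeve runs over top cols 383.7–398 at row ≈192, with its axle tip at (381.7,191.4). In the side view the axle tip is at (293.2,190.5) and the sleeve middle at ≈(294.5,186).

```bash
python3 - <<'E'
from h import *
np.set_printoptions(precision=1,suppress=True)
s,t=load('side0'),load('top0')
print('tip',tri(s,(293.2,190.5),t,(381.7,191.4)))
print('mid',tri(s,(294.5,186.),t,(390.3,192)))
print('arm end',tri(s,(280+128/8.667-.5,170+75/8.667-.5),t,(365+287/8-.5,180+98/8-.5)))
print('hub',tri(s,(280+300/8.667-.5,170+138/8.667-.5),t,(365+280/8-.5,180+265/8-.5)))
for z in(188,192,197): print(z,onplane(s,(294.5,186),2,z),onplane(t,(390.3,192),2,z))
# spindle axis: arm ends in top: tip & inboard at same height
print(onplane(t,(381.7,191.4),2,192),onplane(t,(365+265/8-.5,180+101/8-.5),2,192))
# base edges for yaw, (z=12 guess)
E
```

```text
tip (array([ 495.5, -181.5,  194.6]), np.float64(0.09478215040453873))
mid (array([ 493.8, -202.4,  192.6]), np.float64(0.7731871334560055))
arm end (array([ 494. , -225.7,  198.4]), np.float64(1.2586576784470185))
hub (array([ 447.4, -225.5,  177.8]), np.float64(3.3855838821057125))
188 [ 493.8 -209.1  188. ] [ 495.  -203.3  188. ]
192 [ 493.4 -203.2  192. ] [ 494.3 -202.6  192. ]
197 [ 493.  -195.8  197. ] [ 493.3 -201.7  197. ]
[ 496.  -181.9  192. ] [ 493.7 -220.3  192. ]
```

```bash
python3 - <<'E'
from h import *
np.set_printoptions(precision=1,suppress=True)
s,t=load('side0'),load('top0')
a=cv2.imread('pics/side0.png')[160:320,90:300]; b=cv2.imread('pics/top0.png')[160:220,295:450]
a=cv2.resize(a,None,fx=3,fy=3);b=cv2.resize(b,(155*5,300))
cv2.imwrite('pics/crop3.png',np.vstack([np.pad(cv2.resize(a,(380,290)),((0,0),(0,395),(0,0))),b]))
print('near front top',tri(s,(266,273),t,(303,177)))
print('far front top',tri(s,(281,173),t,(441,179)))
E
```

```text
near front top (array([546.8,  11.7, 130.2]), np.float64(4.718601214989799))
far front top (array([ 536.1, -344.7,  137.5]), np.float64(1.5220328209748002))
```

View pics/crop3.png

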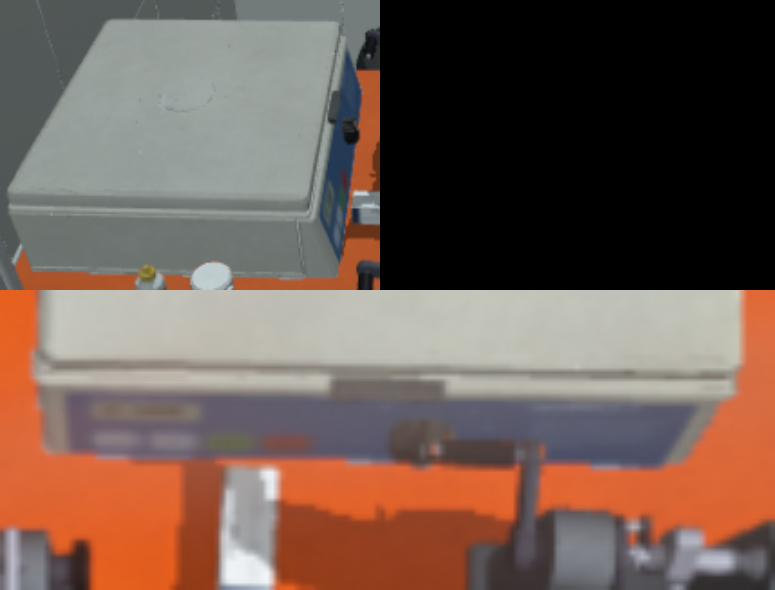

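The oven top is at z≈140 and its front at x≈535, so a straight-down approach clears it, with fingertips at z≈174. I'll grasp with the jaws square to the spindle, which means yaw ≈85°.

```bash
cat >> h.py <<'E'
from scipy.spatial.transform import Rotation as Ro
def goal(g,yaw,o=None):
    "grasp point g (mm), tool down; returns shift in tool axes (m), rotvec"
    o=o or get_obs(); R=Ro.from_euler('xyz',o['tcp_rot']); T=Ro.from_euler('xyz',[np.pi,0,np.radians(yaw)])
    p=np.array(g,float)+[0,0,159]
    return np.round(R.inv().apply(p-o['tool_pos'])/1000,4),np.round((R.inv()*T).as_rotvec(),4)
E
python3 - <<'E'
from h import *
print(goal([340,190,300],122)); print(goal([340,190,300],122)[0])
E
```

```text
(array([-0.2463, -0.2232, -0.0546]), array([-1.300e-03,  2.000e-04,  6.355e-01]))
[-0.2463 -0.2232 -0.0546]
```

```bash
python3 -m pendant '[[[-0.02,-0.01,-0.055],[0,0,0.05],0.06],[[-0.246,-0.223,-0.055],[0,0,0.635],0.06],[[-0.246,-0.223,-0.055],[0,0,0.635],0.06],[[-0.246,-0.223,-0.055],[0,0,0.635],0.06],[[-0.246,-0.223,-0.055],[0,0,0.635],0.06],[[-0.246,-0.223,-0.055],[0,0,0.635],0.06],[[-0.246,-0.223,-0.055],[0,0,0.635],0.06],[[-0.246,-0.223,-0.055],[0,0,0.635],0.06],[[-0.246,-0.223,-0.055],[0,0,0.635],0.06],[[-0.246,-0.223,-0.055],[0,0,0.635],0.06]]'; python3 -c "
from h import *
print(goal([494,-199,270],85))"
```

```text
time: 0.93
tool_pos: [341.3, 187.0, 459.8]
tcp_rot: [3.142, 0.002, 2.125]
contact_force: [0.1, 1.0, 0.5]
grip_width: 60.1
(array([-0.4085, -0.0732,  0.0315]), array([6.000e-04, 1.600e-03, 6.413e-01]))
```

```bash
python3 -m pendant '[[[-0.408,-0.073,0],[0,0,0.641],0.06],[[-0.408,-0.073,0],[0,0,0.641],0.06],[[-0.408,-0.073,0],[0,0,0.641],0.06],[[-0.408,-0.073,0],[0,0,0.641],0.06],[[-0.408,-0.073,0],[0,0,0.641],0.06],[[-0.408,-0.073,0],[0,0,0.641],0.06],[[-0.408,-0.073,0],[0,0,0.641],0.06],[[-0.408,-0.073,0],[0,0,0.641],0.06],[[-0.408,-0.073,0],[0,0,0.641],0.06],[[-0.408,-0.073,0.0],[0,0,0.641],0.06]]'; python3 -m pendant '[[[0,0,0],[0,0,0],0.06],[[0,0,0],[0,0,0],0.06]]'; python3 -c "
from h import *
print(goal([494,-199,193],85))
snap('wrist','w1')"
```

```text
time: 1.77
tool_pos: [494.9, -196.1, 459.2]
tcp_rot: [-3.141, -0.001, 1.489]
contact_force: [0.8, 0.3, -0.3]
grip_width: 59.8
time: 1.93
tool_pos: [494.9, -195.6, 458.3]
tcp_rot: [-3.139, -0.001, 1.486]
contact_force: [-0.5, 1.0, 0.3]
grip_width: 59.9
(array([-0.0036, -0.0003,  0.1063]), array([-0.0021, -0.0014,  0.0027]))
```

View pics/w1.png

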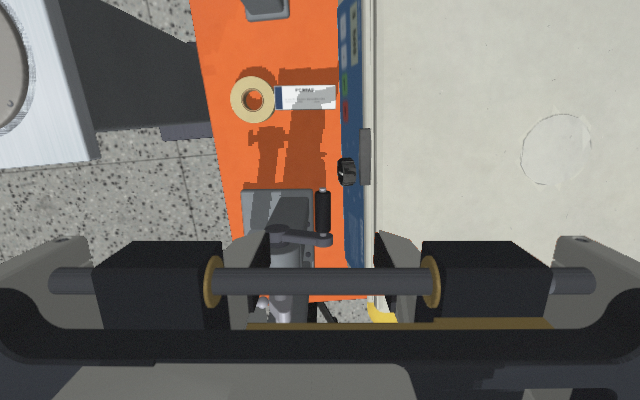

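The handle is at wrist (322,192)–(322,232), centred between the fingers (cols 268–375). I'll check it by casting a ray onto z=193.

```bash
python3 -c "
from h import *
c=load('w1')
m=(c['color'].max(2)<45)[180:245,305:340]; y,x=np.nonzero(m); print(x.min()+305,x.max()+305,y.min()+180,y.max()+180)
for p in((322,191),(323,212),(325,233)): print(p,onplane(c,p,2,193))
print(proj(c,[495,-199,193]))
"
```

```text
315 339 180 232
(322, 191) [ 495.22965455 -183.80405531  193.        ]
(323, 212) [ 494.48128372 -202.63181056  193.        ]
(325, 233) [ 494.58392794 -222.32924706  193.        ]
[[323.24197391 207.98008963]]
```

The top, side and wrist views agree on the handle middle at (494.5, -202.5, 193). I'll descend and close.

```bash
python3 -m pendant '[[[-0.004,0,0.03],[0,0,0],0.06],[[-0.004,0,0.06],[0,0,0],0.06],[[-0.004,0,0.09],[0,0,0],0.06],[[-0.004,0,0.106],[0,0,0],0.06],[[-0.004,0,0.106],[0,0,0],0.06],[[-0.004,0,0.106],[0,0,0],0.06]]'; python3 -m pendant '[[[0,0,0],[0,0,0],0.02],[[0,0,0],[0,0,0],0.005],[[0,0,0],[0,0,0],0.005],[[0,0,0],[0,0,0],0.005],[[0,0,0],[0,0,0],0.005],[[0,0,0],[0,0,0],0.005]]'; python3 -c "
from h import *
o=get_obs();print(o['tool_pos'],o['tcp_rot'],o['contact_force'])
th=np.radians(17)
for a in (17,25,35,45,55,65,75,85,95,105,115,125,140): 
    r=np.radians(a); dx=45*(np.cos(r)-np.cos(th)); print(a,'world dx dz',round(dx,1),round(45*(np.sin(r)-np.sin(th)),1))
"
```

```text
time: 2.48
tool_pos: [494.0, -196.9, 353.9]
tcp_rot: [-3.141, -0.001, 1.491]
contact_force: [-0.3, 1.1, 0.4]
grip_width: 59.9
time: 2.98
tool_pos: [494.0, -198.3, 354.0]
tcp_rot: [3.141, 0.0, 1.489]
contact_force: [-0.3, -0.2, 0.1]
grip_width: 24.7
[ 494.00166844 -198.32207812  354.02226216] [3.14103765e+00 1.45012568e-04 1.48868675e+00] [-0.25274413 -0.21871552  0.05463807]
17 world dx dz 0.0 0.0
25 world dx dz -2.2 5.9
35 world dx dz -6.2 12.7
45 world dx dz -11.2 18.7
55 world dx dz -17.2 23.7
65 world dx dz -24.0 27.6
75 world dx dz -31.4 30.3
85 world dx dz -39.1 31.7
95 world dx dz -47.0 31.7
105 world dx dz -54.7 30.3
115 world dx dz -62.1 27.6
125 world dx dz -68.8 23.7
140 world dx dz -77.5 15.8
```

```bash
python3 -m pendant '[[[0,0,0],[0,0,0],0.005],[[0,0,0],[0,0,0],0.005],[[0,0,0],[0,0,0],0.005],[[0,0,0],[0,0,0],0.005],[[0,0,0],[0,0,0],0.005],[[0,0,0],[0,0,0],0.005]]'
```

```text
time: 3.48
tool_pos: [494.5, -198.4, 353.9]
tcp_rot: [3.14, 0.0, 1.489]
contact_force: [4.5, 0.2, -0.9]
grip_width: 12.7
```

Gripped, with the width at 12.7 mm. Now I'll turn it along the arc from 17° to 55°.

```bash
python3 -m pendant '[[[0,-0.0022,-0.0059],[0,0,0],0.005],[[0,-0.004,-0.0095],[0,0,0],0.005],[[0,-0.0062,-0.0127],[0,0,0],0.005],[[0,-0.0087,-0.0158],[0,0,0],0.005],[[0,-0.0112,-0.0187],[0,0,0],0.005],[[0,-0.0142,-0.0213],[0,0,0],0.005],[[0,-0.0172,-0.0237],[0,0,0],0.005],[[0,-0.0172,-0.0237],[0,0,0],0.005]]'
```

```text
time: 4.15
tool_pos: [476.2, -196.9, 378.0]
tcp_rot: [-3.141, 0.0, 1.489]
contact_force: [0.1, -0.5, 5.3]
grip_width: 12.8
```

```bash
python3 -m pendant '[[[0,-0.0033,-0.0021],[0,0,0],0.005],[[0,-0.0068,-0.0039],[0,0,0],0.005],[[0,-0.0104,-0.0054],[0,0,0],0.005],[[0,-0.0142,-0.0066],[0,0,0],0.005],[[0,-0.018,-0.0075],[0,0,0],0.005],[[0,-0.0219,-0.008],[0,0,0],0.005],[[0,-0.0258,-0.0081],[0,0,0],0.005],[[0,-0.0298,-0.008],[0,0,0],0.005],[[0,-0.0298,-0.008],[0,0,0],0.005]]'; python3 - <<'E'
from h import *
s=snap('side','s2');t=snap('top','t2');w=snap('wrist','w2')
f=lambda i,r,sz:cv2.resize(cv2.imread(f'pics/{i}.png')[r[0]:r[1],r[2]:r[3]],sz,interpolation=cv2.INTER_CUBIC)
A=[f('side0',(140,195,300,360),(400,366)),f('s2',(140,195,300,360),(400,366))]
B=[f('top0',(195,255,380,480),(400,230)),f('t2',(195,255,380,480),(400,230))]
cv2.imwrite('pics/v2.png',np.vstack([np.hstack(A),np.hstack(B)]))
E
```

```text
time: 4.9
tool_pos: [446.4, -194.6, 384.8]
tcp_rot: [-3.141, 0.0, 1.489]
contact_force: [2.7, -5.2, -5.4]
grip_width: 13.2
```

View pics/v2.png

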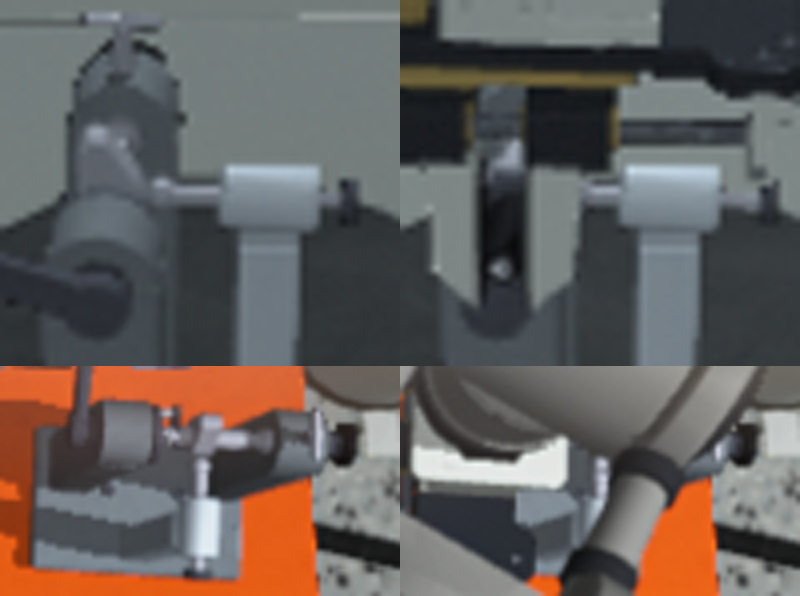

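The plunger's end knob, to the right of the block in the side view, has moved right by about 3 px, from col ≈352 to ≈355.5. The cam is lifting, so I'll measure the knob numerically.

```bash
cat >> h.py <<'E'
def knob(c):
    g=cv2.cvtColor(c['color'],cv2.COLOR_RGB2GRAY).astype(float)[164:176,346:370]
    return g
E
python3 - <<'E'
from h import *
np.set_printoptions(linewidth=220)
a=knob(load('side0'));b=knob(load('s2'))
print(a.astype(int));print(b.astype(int))
c=load('s2')
e=np.array([.996,-.087,0]); P=onplane(c,(352.5,169),2,180); print(P)
print(proj(c,[P,P-e*7,P-e*14]))
E
```

```text
[[132 130 122 122 122 123 123 122 122 122 122 122 123 122 122 122 123 122 122 122 122 120 117 119]
 [182 169 122 122 122 123 122 122 122 123 122 122 122 122 122 122 123 121 122 121 115 121 117 118]
 [179 168 122 122 120 115 116 118 123 122 122 121 123 122 122 122 122 122 123 117 103 117 118 119]
 [162 153 118 122 109  43  68  85 122 122 122 123 122 122 123 122 122 122 123 120 114 118 118 118]
 [148 131  92 122 111  55  58  81 121 123 122 123 122 122 122 123 122 122 123 120 117 119 118 119]
 [133 128 117 119 112  72  53  77 119 123 122 122 122 122 123 122 122 123 122 116 103 119 118 118]
 [129 120 100 103  99  58  47  58 100 116 118 119 122 122 122 122 122 122 122 120 105 118 118 118]
 [124 110  60  63  60  49  45  38  48  54  79  97 117 120 122 122 123 122 121 118 116 117 118 118]
 [119 105  51  50  46  35  41  38  49  49  49  52  68  98 117 119 122 122 121 120 117 118 118 118]
 [112  96  50  50  45  28  38  37  50  50  51  50  51  55  70 100 119 122 125 130 112 119 118 118]
 [ 89  65  50  49  49  50  50  50  51  51  50  51  53  52  52  60  90 116 119 118 121 118 118 119]
 [ 51  50  
[... 709 characters left out ...]
120 110  67  54  75 130 133 132 133 132 132 132 133 130 115 128 128 127]
 [133 119  67  68  68  78 100  88  57  48  59 105 126 130 132 132 131 132 131 129 127 128 127 128]
 [128 114  55  55  54  54  54  50  39  45  40  58  75 106 126 129 132 132 131 130 127 128 128 128]
 [121 103  55  54  54  55  54  50  41  43  42  55  55  59  77 109 128 131 136 141 121 128 128 128]
 [ 96  70  55  55  55  55  55  55  56  54  55  55  56  57  56  65  97 126 128 128 131 128 128 128]
 [ 55  56  56  56  56  56  55  58  56  55  57  56  57  58  58  58  61  80 109 128 130 128 128 128]]
[ 355.25449978 -293.75252839  180.        ]
[[352.5        169.        ]
 [355.36078822 169.11809648]
 [358.22311702 169.23645749]]
```

Knob centroid moved 3.0 px, and at 2.45 mm/px that is about 7.3 mm of travel (the full 14 mm would be 5.7 px). The peak should therefore be about 28° further on. I'll turn 20° and measure again.

```bash
python3 -m pendant '[[[0,-0.0039,0.0005],[0,0,0],0.005],[[0,-0.0077,0.0014],[0,0,0],0.005],[[0,-0.0115,0.0025],[0,0,0],0.005],[[0,-0.0151,0.0041],[0,0,0],0.005],[[0,-0.0151,0.0041],[0,0,0],0.005],[[0,-0.0151,0.0041],[0,0,0],0.005]]'; cat >> h.py <<'E'
def lift(c):
    r=[]
    for row in(4,5):
        g=knob(c)[row,3:19]; wt=np.clip(np.median(g)-8-g,0,None); r.append((wt*np.arange(3,19)).sum()/wt.sum())
    return np.mean(r)
def report(f):
    c=snap('side',f); z=lift(load('side0')); print('lift mm',(lift(c)-z)*2.446, lift(load('s2'))-z)
E
python3 - <<'E'
from h import *
report('s3');print(get_obs()['contact_force'])
np.set_printoptions(linewidth=220); print(knob(load('s3')).astype(int)[2:8])
E
```

```text
time: 5.55
tool_pos: [431.7, -193.5, 380.3]
tcp_rot: [-3.14, 0.0, 1.488]
contact_force: [5.2, -5.7, -9.0]
grip_width: 13.0
lift mm 15.41387541023402 3.002412791994468
[ 3.44365001 -6.19673485 -8.32383018]
[[193 182 132 132 132 132 132 132 133 132 131 127 118  99 127 131 135 133 133 127 113 127 127 127]
 [175 166 128 133 133 132 133 133 133 131 121  76  85 104  94 115 131 133 132 130 125 128 128 128]
 [159 142 100 132 131 132 134 134 138 136 121  66  81 106  77  87 115 133 132 131 127 129 128 129]
 [144 138 128 128 130 133 138 145 161 154 117  61  79 118 123 131 133 133 132 126 112 129 128 127]
 [141 130 108 111 116 117 120 120 120 118  96  58  84 133 131 132 133 132 134 130 115 128 128 128]
 [134 119  67  68  68  78 100  96  97  95  78  52  79 130 132 133 132 132 132 128 127 128 129 128]]
```

The lift is now about 13–13.5 mm. Something dark enters the mask at cols 13–16, so I read the clean rows instead. I'll go 6° further to centre it on the peak.

```bash
python3 -m pendant '[[[0,-0.0021,0.001],[0,0,0],0.005],[[0,-0.0042,0.0022],[0,0,0],0.005],[[0,-0.0042,0.0022],[0,0,0],0.005],[[0,-0.0042,0.0022],[0,0,0],0.005]]'; cat >> h.py <<'E'
def lift(c):
    r=[]
    for row in(5,6):
        g=knob(c)[row]; k=np.argmin(g[4:14])+4; j=np.arange(k-1,k+3 if g[k+1]<105 else k+2)
        wt=np.clip(120-g[j],0,None); r.append((wt*j).sum()/wt.sum())
    return np.mean(r)
E
python3 - <<'E'
from h import *
report('s4')
print([lift(load(f)) for f in('side0','s2','s3','s4')])
np.set_printoptions(linewidth=220); print(knob(load('s4')).astype(int)[2:8])
E
```

```text
time: 5.93
tool_pos: [427.9, -193.2, 378.2]
tcp_rot: [3.141, 0.0, 1.489]
contact_force: [6.1, -4.9, -8.7]
grip_width: 12.6
lift mm 12.764408254193711 2.858502819744201
[np.float64(6.08273193635336), np.float64(8.941234756097561), np.float64(11.249180327868853), np.float64(11.301214460553568)]
[[193 182 132 133 132 132 132 132 132 132 130 127 126 126 130 124 131 129 125 128 112 127 129 128]
 [176 166 128 132 133 132 132 132 133 133 122  73  69  76 132 130 128 127 121 129 124 128 128 128]
 [159 142  99 132 132 133 133 134 137 137 125  65  65  85 131 122  98 106 105 130 126 129 128 128]
 [145 138 127 128 130 132 138 145 161 160 145  61  85 133 131 117  76  83 103 126 113 129 128 128]
 [140 130 108 111 116 118 120 120 121 121 109  55  83 133 137 144 120 112 108 130 115 129 128 128]
 [134 120  66  67  69  78 100  96  98  95  74  52  79 130 132 132 132 132 132 129 127 129 128 128]]
```

The lift has flattened out (s3→s4 +0.1 px, against 5.7 px for the full 14 mm), so this is the peak. I'll release and back off straight up.

```bash
python3 -m pendant '[[[0,0,0],[0,0,0],0.05],[[0,0,0],[0,0,0],0.05],[[0,0,0],[0,0,0],0.05],[[0,0,0],[0,0,0],0.05],[[0,0,0],[0,0,0],0.05],[[0,0,0],[0,0,0],0.05]]'; python3 -m pendant '[[[0,0,-0.01],[0,0,0],0.05],[[0,0,-0.03],[0,0,0],0.05],[[0,0,-0.06],[0,0,0],0.05],[[0,0,-0.09],[0,0,0],0.05],[[0,0,-0.12],[0,0,0],0.05],[[0,0,-0.15],[0,0,0],0.05],[[0,0,-0.15],[0,0,0],0.05],[[0,0,-0.15],[0,0,0],0.05],[[0,0,-0.15],[0,0,0],0.05]]'; python3 - <<'E'
from h import *
report('s5');print(lift(load('s5')))
np.set_printoptions(linewidth=220); print(knob(load('s5')).astype(int)[2:8])
f=lambda i,r,sz:cv2.resize(cv2.imread(f'pics/{i}.png')[r[0]:r[1],r[2]:r[3]],sz,interpolation=cv2.INTER_CUBIC)
cv2.imwrite('pics/v5.png',np.hstack([f(i,(135,235,280,370),(400,444)) for i in('side0','s5')]))
a,b=[load(i)['color'][295:345,275:335].astype(int) for i in('side0','s5')]
print('pulley diff',np.abs(a-b).max(),np.abs(a-b).mean())
E
```

```text
time: 6.48
tool_pos: [427.8, -192.7, 379.2]
tcp_rot: [-3.141, -0.0, 1.489]
contact_force: [-0.7, -0.0, 0.5]
grip_width: 47.5
time: 7.23
tool_pos: [427.7, -192.7, 528.4]
tcp_rot: [-3.141, -0.001, 1.489]
contact_force: [-0.3, -0.1, -0.5]
grip_width: 49.8
lift mm 12.754193068031677 2.858502819744201
11.29703817839411
[[189 178 130 130 129 129 129 129 129 129 127 124 125 130 129 129 130 129 130 124 109 124 125 125]
 [172 162 125 130 129 129 130 129 129 129 118  71  91 130 130 129 130 129 129 127 121 124 125 124]
 [155 139  97 129 129 129 130 132 134 133 122  63  85 129 130 129 130 130 129 126 122 126 125 125]
 [141 135 124 126 127 131 134 141 157 156 142  58  83 129 130 129 129 129 129 123 109 126 125 125]
 [137 127 106 108 114 114 118 117 118 118 107  54  81 129 129 129 129 129 129 127 112 125 125 125]
 [131 117  65  67  66  76  98  93  94  91  72  50  77 126 129 129 129 129 128 126 124 124 124 124]]
pulley diff 82 6.248444444444444
```

View pics/v5.png

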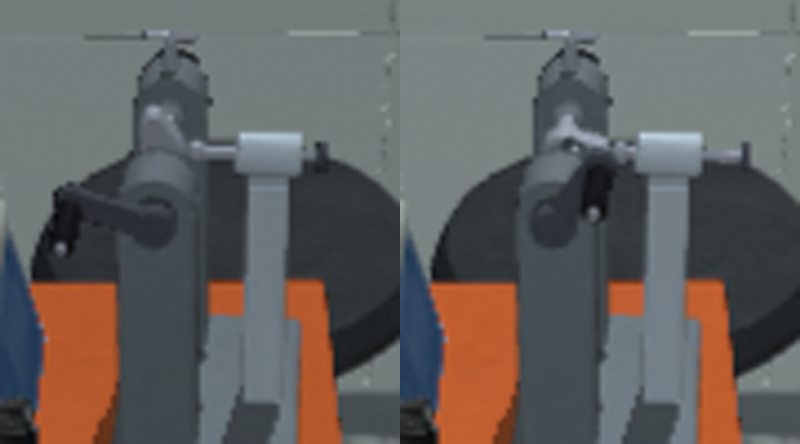

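After release the knob has not moved. It stands 5–6 px (12–14.5 mm) out from its start, and the crank stands past upright on the robot's side. The increments agree too: about 7.3 mm of lift puts s2 roughly 27° short of the peak, and the crank has turned about 25° since. A last check on the pulley handle and settling, then I'll hand it in.

```bash
python3 - <<'E'
from h import *
from plant import close_job
c=snap('side','s6')
for f in('side0','s6'):
    g=cv2.cvtColor(load(f)['color'],cv2.COLOR_RGB2GRAY); m=(g<38).astype(np.uint8)[300:340,280:300]; y,x=np.nonzero(m); print(f,'pulley handle',x.mean()+280,y.mean()+300,len(x),'knob',lift(load(f)))
o=get_obs();print(o['time'],o['contact_force'],np.abs(o['dq']).max())
print(close_job())
E
```

```text
side0 pulley handle 291.2785714285714 319.8285714285714 140 knob 6.08273193635336
s6 pulley handle 291.39473684210526 319.4342105263158 152 knob 11.296534130893736
7.3333 [ 0.21830922 -0.55566263 -0.49750687] 0.004210566381643198
the job is handed in; nothing more can be done
None
```

I gripped the crank handle of the cam's bench centres from above and turned it over the top towards the robot, from about 17° above level to about 31° past upright. I opened the fingers there, backed off 150 mm straight up, and handed the job in at 7.3 s.

**Plunger:** The side camera puts the plunger's end knob 12.2–14.5 mm out from its start, with a best reading of about 13 mm. It was level over the last 6° of turning and did not move when I let go. At that size a pixel is about 2.4 mm, so the low end is only just above the 11.5 mm limit. An independent angle check, using the lift I read 25° earlier, puts the crank within about 4° of the peak.

**Other checks:** The robot was touching nothing, with wrist force about 0 N. The pulley's handle had shifted under 0.5 px in the side view, so it was not turned.

**Checks that disagreed:**
- My first fix on the handle came out about 18 mm too high because I had mistaken the oven knob for its end. I corrected it before moving.
- One automatic lift reading came out at 15.4 mm, because something dark behind the knob got into the mask. I re-read it on clean rows at about 13 mm.
- The knob's left and right edges gave slightly different shifts, 6 px and 5 px.

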